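Load the topping caddy, tall bottle at the back first

ROBOT

A 7-joint arm with a two-finger parallel gripper is mounted at the origin on the work surface. World frame = base frame: x ahead of the robot, y to its left, z up, the work surface at z = 0. Lengths are in m, angles in rad, forces in N, time in s.
With the tool pointing down it reaches from about 0.425 to 1.025 m from the base axis. Payload 9.4 kg.
Tool frame: the origin (TCP) lies midway between the tips of the shut fingers; the grasp point (between the pads) lies 19 mm behind it; z points along the fingers, y is the line along which they close (so a half turn about z gives the same grasp; the last joint's range is limited). The gripper opens to 93 mm and grips with 3 to 60 N. Pads are 15 mm wide; open, the fingers measure 128 mm over their backs; the gripper's body (75 mm by 188 mm) begins 65 mm behind the grasp point.
Start: joints at [1.09, 0.599, -0.003, 1.599, 0.002, 0.943, -0.08], TCP at [0.285, -0.667, 0.219] pointing down, gripper open.
Joint ranges: [-2.57, 2.57], [-0.35, 1.97], [-1.29, 1.29], [0.11, 2.56], [-1.05, 4.19], [0.11, 1.86], [-2.63, 2.63]. Speed limits (rad/s): [2.22, 2.22, 3.01, 3.01, 3.14, 3.14, 3.14].

INTERFACE

Orientations are given as a rotation vector (axis times angle).
In Python, from cell import telemetry, vision, arm gives the robot as it stands.
- The arm moves only by the tool play_rows, never from a script. Its argument "increments" is a list of rows, each a list of 6 numbers: the shift along the tool's x, y, z in mm, then the turn, a rotation vector about the tool's x, y, z in degrees. In form: [[dx, dy, dz, ax, ay, az], ...]. A call has exactly 10 rows; each row shifts and turns the commanded pose from where the row before left it, along the tool's axes as they then stand; what a row does not reach is not made up. A row lasts 1/12 s, in which the tool goes at most 41.7 mm and 7.16 degrees, less where a joint would pass 70% of its speed; a pose out of reach is approached as far as the arm can. A call with a gripper value outside its range is refused whole. "grip" is the finger opening in mm, from 0 to 93, set as the call begins (left out, the last holds). The fingers move at their own pace and stop on an object; the grip force is fixed at half the most. Time passes only in rows, so rows that do not move let the fingers close, or fill a call up. It gives the time, the measured TCP pose, the force, the opening and the grip force at its end, in the units of the state.
- telemetry.get_obs(): the state, without advancing time (a new reading comes with each control period).
- vision.read_camera(name): name is "scene" or "top" or "wrist"; returns a dict with "img" (420x560x3 uint8, red, green, blue), "mtx" (3x3 intrinsics, pixels), "D" ([k1, k2, p1, p2, k3] as OpenCV has them; the pictures are not rectified), "xyz" and "attitude" of the camera in the world; the wrist camera has in their place "T_tool_cam" (4x4, takes a point from camera to tool coordinates, whose origin is the TCP and whose axes are the flange's). Camera axes: x right, y down, z forward; pixel columns grow to the right and rows downward; lengths in m; the calibration is good to about 2 mm. A picture is of the moment at which its call begins: read the wrist's pose just before it. There is no depth.
- arm.hand_in(): hands the job in; it is judged then, once.
The state is a dict: "time": time; "joint_pos": joint angles; "joint_vel": joint speeds; "joint_torque": joint torques, N m; "eef_pos": TCP position; "eef_rot": TCP orientation; "ft_force": force on the tool from outside, world axes, zero at the start; "ft_torque": the same for the moment, N m; "finger_gap": finger opening in m; "gripper_force": force on a finger pad.
Only numpy, scipy, OpenCV 4.12 (cv2) and the standard library are available. Lean on these libraries where they do the work, as an engineer would, in place of code of your own. Each camera call takes 0.05 s, during which the arm holds its last target. There are 200 camera calls.

TASK

Load the metal two-well caddy for the next chocolate workshop: first stand the tall slim bottle in its back well (the one by the high wall, away from the robot) and let go, then stand the short jar in the front well. Set each down gently and upright, keep the jar from passing over the loaded bottle, do not tip either over, and leave the medium-height wider tin where it stands.

Things in the scene. Friction and masses are not known exactly. Their poses are not given: they have to be found in the camera images.
- caddy: Fixed open aluminium caddy, 195 mm long (its x) by 110 mm wide (its y), turned up to 17 degrees. Origin at the centre of its underside, z up. Two wells in a row along its x, each 90 mm (x) by 100 mm (y) inside: the front well centred at x = -47.5 mm and the back well at x = +47.5 mm, both at y = 0. Floor 6 mm thick; side walls, front wall and divider 5 mm thick and 22 mm high; the back wall (at +x, away from the robot) is 60 mm high. Heights are measured from the table.
- bottle: Tall slim straight-sided amber bottle (a shaker) with a paper label and a black lid, standing loose on the table: 160 mm high, a straight cylinder 56 mm in diameter from bottom to top, its lid as wide as its body. Origin at the centre of its underside, z up along its axis. About 0.3 kg.
- jar: Short amber jar with a paper label and a black lid, standing loose on the table: 80 mm high, a straight cylinder 58 mm in diameter, lid included. Origin at the centre of its underside, z up along its axis. About 0.2 kg.
- tin: Bystander: steel tin with a paper label, loose, 112 mm high, round, 68 mm in diameter, not to be moved. Origin at the centre of its underside. The bottle, jar and tin stand on three spots, two to the robot's left of the caddy and one to its right; which stands where varies, with at least 30 mm between any two. A blue mould, a white bowl and a scraper beyond the caddy are not part of the work.
Mind the look-alikes: they are no part of the job. Of the things like the caddy, leave any that is black or yellow; of the rest the larger one is meant.

How it is judged:
On the way, in this order (a step that is already met when the one before it is completed fails the run):
1. the bottle stands released in the back well while the jar is still outside the caddy (x of bottle in the frame of caddy between 0.0255 and 0.0695 m and y of bottle in the frame of caddy between -0.026 and 0.026 m and z of bottle in the frame of caddy below 0.014 m and angle between bottle's own z axis and vertical below 0.17 rad and contact force between the fingers and bottle below 0.1 N and linear speed of bottle below 0.03 m/s and horizontal distance between jar and caddy above 0.13 m), for 0.2 s.
2. the jar stands released in the front well, the bottle still in the back well (x of bottle in the frame of caddy between 0.0255 and 0.0695 m and y of bottle in the frame of caddy between -0.026 and 0.026 m and z of each of bottle, jar in the frame of caddy below 0.014 m and angle between each of bottle, jar's own z axis and vertical below 0.17 rad and x of jar in the frame of caddy between -0.0695 and -0.0255 m and y of jar in the frame of caddy between -0.026 and 0.026 m and contact force between the fingers and jar below 0.1 N and linear speed of jar below 0.03 m/s), for 0.2 s.
At the end, for the whole second after the job is handed in: Bottle in the back well, jar in the front well, each on the floor (underside under 14 mm up), within 22 mm along and 26 mm across of the well's centre, within 10 degrees of upright, released, at rest; tin upright within 30 mm of its start (all of step 2 and contact force between the fingers and bottle below 0.1 N and linear speed of bottle below 0.03 m/s and distance of tin from where it was at the start of the episode below 0.03 m and angle between tin's own z axis and vertical below 0.17 rad); the robot touches nothing.
It fails at once if the bottle or the jar is tipped over (more than 35 degrees) (angle between any of bottle, jar's own z axis and vertical above 0.61 rad).
It fails at once if the tin is moved more than 30 mm (distance of tin from where it was at the start of the episode above 0.03 m).
It fails at once if the jar passes over the bottle standing in the back well (centres within 40 mm seen from above) (horizontal distance between jar and bottle below 0.04 m and x of bottle in the frame of caddy between 0.0255 and 0.0695 m and y of bottle in the frame of caddy between -0.026 and 0.026 m and z of bottle in the frame of caddy below 0.014 m and angle between bottle's own z axis and vertical below 0.17 rad).
It fails at once if the bottle is dropped into the caddy instead of set down (it falls free at more than 0.7 m/s, a drop of about 25 mm) (horizontal distance between bottle and caddy below 0.14 m and linear speed of bottle above 0.7 m/s and contact force between the fingers and bottle below 0.1 N).
It fails at once if the jar is dropped into the caddy instead of set down (it falls free at more than 0.7 m/s, a drop of about 25 mm) (horizontal distance between jar and caddy below 0.14 m and linear speed of jar above 0.7 m/s and contact force between the fingers and jar below 0.1 N).
It also fails if it takes over 58 s, if anything falls off the work surface, if the arm or the gripper's body presses on something with over 40 N, if the wrist force passes 120 N, or if a joint passes its speed limit or range.

## Working session

There is one attempt and no reset: what is moved stays moved. The work goes in short steps, Python scripts to look and compute and a tool call to move; the robot and the scene stay as the last step left them, time stands still between calls to the robot, and variables do not carry over. Pictures are saved under pics/ and viewed, at most 10 in all, crops included, and the job is handed in when it is done.

Besides the shell and the picture viewer there is one more tool, called after "Request:" by a JSON object that holds its "name" and its "arguments", one argument or row to a line. play_rows: Moves the arm, as the interface text tells. Its arguments: {"type":"object","properties":{"increments":{"type":"array","items":{"type":"array","items":{"type":"number"}}},"grip":{"type":"number"}},"required":["increments"]}

```bash
mkdir -p pics; python3 - <<'E'
from cell import telemetry, vision, arm
import cv2
o=telemetry.get_obs();print(o['time'],o['eef_pos'],o['eef_rot'],o['finger_gap'])
for n in("top","scene"):
    c=vision.read_camera(n);cv2.imwrite(f"pics/{n}0.png",c["img"][:,:,::-1]);print(n,c["mtx"],c["D"],c["xyz"],c["attitude"])
E
```

```text
0.0 [ 0.28463037 -0.66624373  0.21773961] [-3.07625785e+00 -6.29774424e-01  7.67589674e-04] 0.09288167885186528
top [[400.35331605   0.         282.95455906]
 [  0.         400.35331605 209.2744211 ]
 [  0.           0.           1.        ]] [-0.02351389  0.          0.          0.          0.        ] [0.41839733 0.04748507 1.00694983] [-2.16535724  2.22259925 -0.05035785]
scene [[409.63140042   0.         279.56747051]
 [  0.         409.63140042 211.02866403]
 [  0.           0.           1.        ]] [0.01313666 0.         0.         0.         0.        ] [1.2922753  0.1327821  0.84879625] [-1.65781203 -1.85204066  0.76313367]
```

View pics/top0.png

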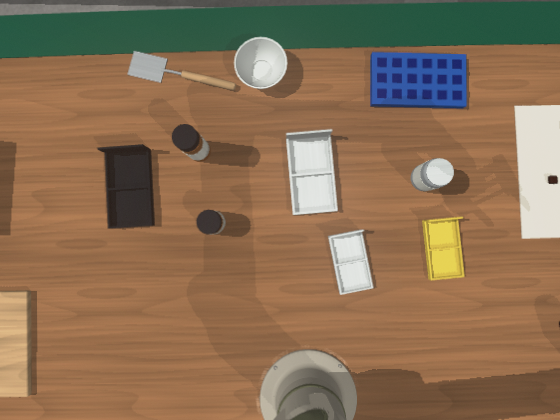

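View pics/scene0.png

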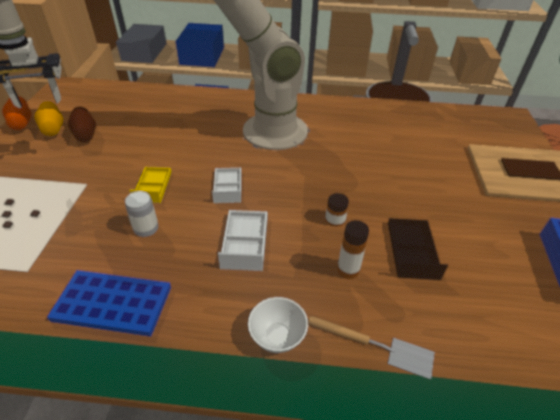

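Top view, caddy-like things: black (130,187), large silver (312,172), small silver (350,262) and yellow (443,248). The large silver one is meant: it is neither black nor yellow, and it is the larger of the other two. Bottle lid is at about (187,138), jar lid at (210,222), tin top at (438,172).

```bash
cat > h.py <<'E'
import numpy as np, cv2
from scipy.spatial.transform import Rotation as R
from cell import telemetry, vision
def ray(c,px,Rw,pw,z):
    u=cv2.undistortPoints(np.array(px,float).reshape(-1,1,2),c["mtx"],c["D"]).reshape(-1,2)
    d=np.c_[u,np.ones(len(u))]@Rw.T
    return pw+d*((z-pw[2])/d[:,2])[:,None]
def fixed(c,px,z): return ray(c,px,R.from_rotvec(c["attitude"]).as_matrix(),np.array(c["xyz"]),z)
def proj(c,P):
    Rw=R.from_rotvec(c["attitude"]).as_matrix()
    rv=Rw.T; return cv2.projectPoints(np.array(P,float).reshape(-1,1,3),cv2.Rodrigues(rv)[0],-rv@np.array(c["xyz"]),c["mtx"],np.array(c["D"]))[0].reshape(-1,2)
E
python3 - <<'E'
from h import *
c=vision.read_camera("top");im=c["img"][:,:,::-1].copy()
print("caddy front z22",fixed(c,[(293,214),(337,209)],.022).round(3).tolist(),"back z60",fixed(c,[(287,134),(331,130)],.06).round(3).tolist())
print("bottle",fixed(c,[(187,138)],.16),"jar",fixed(c,[(210,222)],.08),"tin",fixed(c,[(438,172)],.112))
a=cv2.resize(im[110:240,270:375],None,fx=4,fy=4,interpolation=cv2.INTER_CUBIC)
b=cv2.resize(im[110:240,160:250],None,fx=4,fy=4,interpolation=cv2.INTER_CUBIC)
cv2.imwrite("pics/crop1.png",np.hstack([b,a]))
E
```

```text
caddy front z22 [[0.455, 0.026, 0.022], [0.465, -0.082, 0.022]] back z60 [[0.646, 0.036, 0.06], [0.653, -0.069, 0.06]]
bottle [[0.61911872 0.25205819 0.16      ]] jar [[0.43967027 0.22048076 0.08      ]] tin [[ 0.53807113 -0.30087004  0.112     ]]
```

View pics/crop1.png

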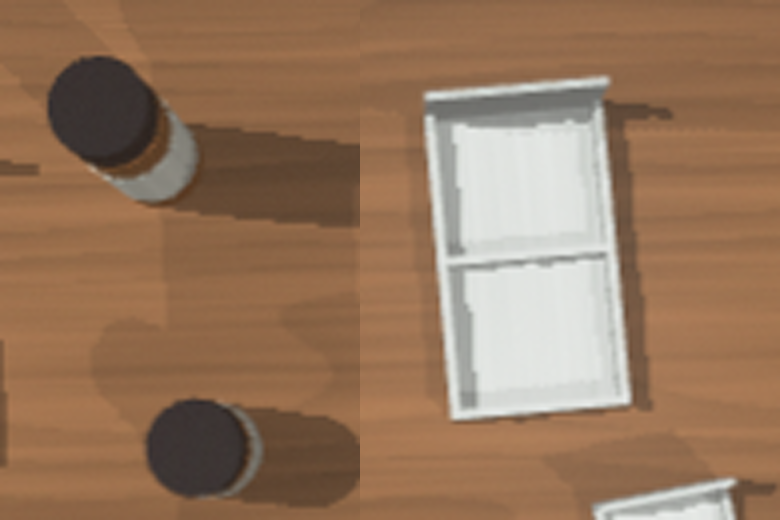

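The crop confirms it: a silver caddy with two wells, high wall at the far end. The other half shows the bottle's lid (185,137.1) and the jar's lid (209,221.4), with lid widths matching 56 and 58 mm.

```bash
cat >> h.py <<'E'
def go(xyz,yaw):
    "delta to a down-pointing tool with tool x at yaw (deg): tool-frame shift in mm and turn in deg"
    o=telemetry.get_obs(); A=R.from_rotvec(o["eef_rot"]); T=R.from_euler("z",yaw,degrees=True)*R.from_euler("x",180,degrees=True)
    d=np.array(xyz)-o["eef_pos"]
    print("t",round(o["time"],2),"pos",np.round(o["eef_pos"],4),"turn",(A.inv()*T).as_rotvec(degrees=True).round(2),"shift now-axes",(A.inv().apply(d)*1e3).round(1),"after-turn axes",(T.inv().apply(d)*1e3).round(1),"gap",o["finger_gap"],"gf",o["gripper_force"])
E
python3 - <<'E'
from h import *
from scipy.optimize import least_squares
c=vision.read_camera("top")
px=np.array([(92,420),(270,404),(65,93),(248,78)])/4+[269.6,109.6]
L=np.array([(-.0975,.055,.022),(-.0975,-.055,.022),(.0975,.055,.06),(.0975,-.055,.06)])
W=lambda p:np.c_[L[:,:2]@np.array([[np.cos(p[2]),np.sin(p[2])],[-np.sin(p[2]),np.cos(p[2])]])+p[:2],L[:,2]]
s=least_squares(lambda p:(proj(c,W(p))-px).ravel(),[.55,-.02,.08]);p=s.x
print("caddy",p[:2],np.degrees(p[2]),"res",s.fun.round(1))
ex=np.array([np.cos(p[2]),np.sin(p[2])]);print("back",p[:2]+.0475*ex,"front",p[:2]-.0475*ex)
b=fixed(c,[(185,137.1)],.16)[0];j=fixed(c,[(209,221.4)],.08)[0];print("bottle",b,"jar",j)
go([b[0],b[1],.215],np.degrees(p[2]))
E
```

```text
caddy [ 0.55457183 -0.02165631] 3.423721055583877 res [ 0.  -0.   0.   0.2 -0.   0.   0.  -0.1]
back [ 0.60198706 -0.01881963] front [ 0.50715661 -0.02449299]
bottle [0.62119703 0.25633912 0.16      ] jar [0.44112082 0.22278047 0.08      ]
t 0.2 pos [ 0.2847 -0.6664  0.2181] turn [-0.05  0.02 19.72] shift now-axes [ 672.  -716.3    3.7] after-turn axes [ 391.  -901.     3.1] gap 0.09275614930374426 gf 0.0
```

Request:
{"name": "play_rows", "arguments": {
  "increments": [
    [0, 0, 0, 0, 0, 4.93],
    [0, 0, 0, 0, 0, 4.93],
    [0, 0, 0, 0, 0, 4.93],
    [0, 0, 0, 0, 0, 4.93],
    [15, -34.65, 0, 0, 0, 0],
    [15, -34.65, 0, 0, 0, 0],
    [15, -34.65, 0, 0, 0, 0],
    [15, -34.65, 0, 0, 0, 0],
    [15, -34.65, 0, 0, 0, 0],
    [15, -34.65, 0, 0, 0, 0]
  ],
  "grip": 93
}}

```text
time: 1.03
eef_pos: [0.3626, -0.452, 0.2186]
eef_rot: [-3.14, -0.093, -0.0]
ft_force: [1.4, -0.1, 0.1]
finger_gap: 0.093
gripper_force: 0.0
```

Request:
{"name": "play_rows", "arguments": {
  "increments": [
    [15, -34.65, 0, 0, 0, 0],
    [15, -34.65, 0, 0, 0, 0],
    [15, -34.65, 0, 0, 0, 0],
    [15, -34.65, 0, 0, 0, 0],
    [15, -34.65, 0, 0, 0, 0],
    [15, -34.65, 0, 0, 0, 0],
    [15, -34.65, 0, 0, 0, 0],
    [15, -34.65, 0, 0, 0, 0],
    [15, -34.65, 0, 0, 0, 0],
    [15, -34.65, 0, 0, 0, 0]
  ]
}}

```text
time: 1.87
eef_pos: [0.4917, -0.0972, 0.2188]
eef_rot: [3.14, 0.094, 0.0]
ft_force: [0.9, 0.2, 0.1]
finger_gap: 0.0927
gripper_force: 0.0
```

```bash
python3 -c "
from h import *
go([.6212,.2563,.215],3.4)"
```

```text
t 1.87 pos [ 0.4917 -0.0972  0.2188] turn [ 0.01 -0.02  0.01] shift now-axes [ 150.3 -345.1    3.8] after-turn axes [ 150.2 -345.2    3.8] gap 0.09269022203763992 gf 0.0
```

Request:
{"name": "play_rows", "arguments": {
  "increments": [
    [17, -39, 0, 0, 0, 0],
    [17, -39, 0, 0, 0, 0],
    [17, -39, 0, 0, 0, 0],
    [17, -39, 0, 0, 0, 0],
    [17, -39, 0, 0, 0, 0],
    [17, -39, 0, 0, 0, 0],
    [17, -39, 0, 0, 0, 0],
    [17, -39, 0, 0, 0, 0],
    [10, -22, 0, 0, 0, 0],
    [5, -11, 0, 0, 0, 0]
  ]
}}

```text
time: 2.7
eef_pos: [0.6193, 0.2527, 0.218]
eef_rot: [-3.138, -0.101, 0.0]
ft_force: [-1.2, -0.3, -0.1]
finger_gap: 0.0931
gripper_force: 0.0
```

```bash
python3 - <<'E'
from h import *
go([.6212,.2563,.095],3.4)
o=telemetry.get_obs();c=vision.read_camera("wrist");T=np.array(c["T_tool_cam"])
im=c["img"][:,:,::-1].copy()
A=R.from_rotvec(o["eef_rot"]).as_matrix();Rw=A@T[:3,:3];pw=A@T[:3,3]+o["eef_pos"]
def pj(P): return cv2.projectPoints(np.array(P,float).reshape(-1,1,3),cv2.Rodrigues(Rw.T)[0],-Rw.T@pw,c["mtx"],np.array(c["D"]))[0].reshape(-1,2)
a=np.linspace(0,6.28,60)
q=pj(np.c_[.6212+.028*np.cos(a),.2563+.028*np.sin(a),0*a+.16]);cv2.polylines(im,[q.astype(int)],True,(0,255,0),1)
cv2.imwrite("pics/w1.png",im)
E
```

```text
t 2.7 pos [0.6193 0.2527 0.218 ] turn [-0.09  0.01  0.28] shift now-axes [  2.2  -3.2 123. ] after-turn axes [  2.1  -3.5 123. ] gap 0.09312798029565832 gf 0.0
```

View pics/w1.png

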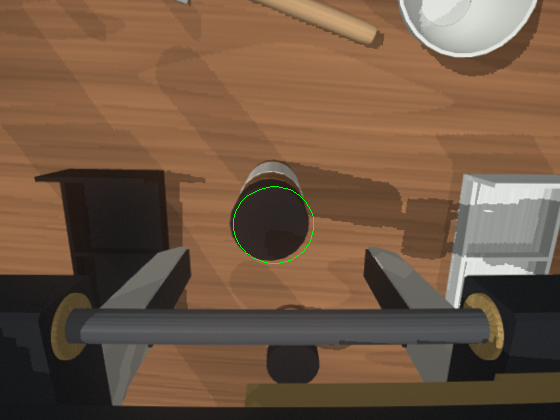

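Lid at about (270,221), prediction (273,225): agrees to ~3 mm, between the fingers. Descending.

Request:
{"name": "play_rows", "arguments": {
  "increments": [
    [2, -2, 15, 0, 0, 0.2],
    [0, -2, 15, 0, 0, 0],
    [0, 0, 15, 0, 0, 0],
    [0, 0, 15, 0, 0, 0],
    [0, 0, 15, 0, 0, 0],
    [0, 0, 15, 0, 0, 0],
    [0, 0, 15, 0, 0, 0],
    [0, 0, 12, 0, 0, 0],
    [0, 0, 6, 0, 0, 0],
    [0, 0, 0, 0, 0, 0]
  ]
}}

```text
time: 3.58
eef_pos: [0.6202, 0.2505, 0.0943]
eef_rot: [3.139, 0.087, -0.003]
ft_force: [-0.1, -0.2, 0.4]
finger_gap: 0.093
gripper_force: 0.0
```

Request:
{"name": "play_rows", "arguments": {
  "increments": [
    [0, 0, 0, 0, 0, 0],
    [0, 0, 0, 0, 0, 0],
    [0, 0, 0, 0, 0, 0],
    [0, 0, 0, 0, 0, 0],
    [0, 0, 0, 0, 0, 0],
    [0, 0, 0, 0, 0, 0],
    [0, 0, 0, 0, 0, 0],
    [0, 0, 0, 0, 0, 0],
    [0, 0, 0, 0, 0, 0],
    [0, 0, 0, 0, 0, 0]
  ],
  "grip": 40
}}

```text
time: 4.42
eef_pos: [0.6212, 0.2529, 0.0961]
eef_rot: [-3.139, -0.089, -0.002]
ft_force: [0.5, 4.0, 5.6]
finger_gap: 0.0563
gripper_force: 29.6
```

Request:
{"name": "play_rows", "arguments": {
  "increments": [
    [0, 0, -5, 0, 0, 0],
    [0, 0, -10, 0, 0, 0],
    [0, 0, -12, 0, 0, 0],
    [0, 0, -12, 0, 0, 0],
    [0, 0, -12, 0, 0, 0],
    [0, 0, -12, 0, 0, 0],
    [0, 0, -12, 0, 0, 0],
    [0, 0, -10, 0, 0, 0],
    [0, 0, -5, 0, 0, 0],
    [0, 0, 0, 0, 0, 0]
  ]
}}

```text
time: 5.25
eef_pos: [0.6215, 0.2522, 0.1872]
eef_rot: [-3.139, -0.088, -0.003]
ft_force: [0.1, 0.7, -4.4]
finger_gap: 0.0557
gripper_force: 29.9
```

```bash
python3 -c "
from h import *
go([.602,-.0188,.186],3.4)"
```

```text
t 5.25 pos [0.6215 0.2522 0.1872] turn [-0.05 -0.12 -0.19] shift now-axes [-34.7 269.5   1. ] after-turn axes [-35.5 269.3   1.2] gap 0.05568824497546794 gf 29.874871980864555
```

Request:
{"name": "play_rows", "arguments": {
  "increments": [
    [-1, 5, 0, 0, 0, 0],
    [-1, 10, 0, 0, 0, 0],
    [-2, 15, 0, 0, 0, 0],
    [-2, 18, 0, 0, 0, 0],
    [-2, 18, 0, 0, 0, 0],
    [-2, 18, 0, 0, 0, 0],
    [-2, 18, 0, 0, 0, 0],
    [-2, 18, 0, 0, 0, 0],
    [-2, 18, 0, 0, 0, 0],
    [-2, 18, 0, 0, 0, 0]
  ]
}}

```text
time: 6.08
eef_pos: [0.6108, 0.0921, 0.185]
eef_rot: [3.139, 0.086, -0.002]
ft_force: [-0.7, 1.0, -3.5]
finger_gap: 0.0561
gripper_force: 29.9
```

Request:
{"name": "play_rows", "arguments": {
  "increments": [
    [-2, 18, 0, 0, 0, 0],
    [-2, 18, 0, 0, 0, 0],
    [-2, 18, 0, 0, 0, 0],
    [-3, 18, 0, 0, 0, 0],
    [-3, 18, 0, 0, 0, 0],
    [-3, 14, 0, 0, 0, 0],
    [-2, 8, 0, 0, 0, 0],
    [0, 2, 0, 0, 0, 0],
    [0, 0, 0, 0, 0, 0],
    [0, 0, 0, 0, 0, 0]
  ]
}}

```text
time: 6.92
eef_pos: [0.6012, -0.0187, 0.1855]
eef_rot: [-3.14, -0.089, -0.0]
ft_force: [-0.0, 0.1, -3.1]
finger_gap: 0.056
gripper_force: 29.9
```

```bash
python3 - <<'E'
from h import *
go([.602,-.0188,.105],3.4)
ims=[]
for n,b in(("top",(270,90,380,240)),("scene",(200,130,320,280))):
    im=vision.read_camera(n)["img"][:,:,::-1][b[1]:b[3],b[0]:b[2]]
    ims.append(cv2.resize(im,(390,510),interpolation=cv2.INTER_CUBIC))
cv2.imwrite("pics/p1.png",np.hstack(ims))
E
```

```text
t 6.92 pos [ 0.6012 -0.0187  0.1855] turn [-0.04 -0.01 -0.14] shift now-axes [ 0.8  0.2 80.5] after-turn axes [ 0.8  0.1 80.5] gap 0.05601986654775961 gf 29.87484804529231
```

View pics/p1.png

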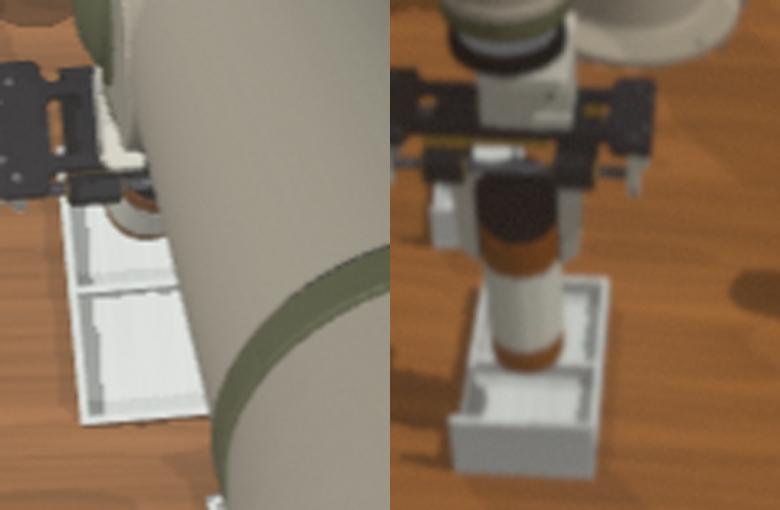

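Scene view (right half) shows the bottle upright, hanging over the back well, base about (527,360) in the crop; consistent with the fit. Lowering.

Request:
{"name": "play_rows", "arguments": {
  "increments": [
    [1, 0, 5, 0, 0, 0],
    [0, 0, 10, 0, 0, 0],
    [0, 0, 12, 0, 0, 0],
    [0, 0, 12, 0, 0, 0],
    [0, 0, 12, 0, 0, 0],
    [0, 0, 11, 0, 0, 0],
    [0, 0, 9, 0, 0, 0],
    [0, 0, 6, 0, 0, 0],
    [0, 0, 3, 0, 0, 0],
    [0, 0, 0, 0, 0, 0]
  ]
}}

```text
time: 7.85
eef_pos: [0.6019, -0.0195, 0.1049]
eef_rot: [-3.14, -0.088, 0.002]
ft_force: [-0.0, 0.2, -3.7]
finger_gap: 0.0561
gripper_force: 29.9
```

Request:
{"name": "play_rows", "arguments": {
  "increments": [
    [0, 0, 1, 0, 0, 0],
    [0, 0, 0.5, 0, 0, 0],
    [0, 0, 0.5, 0, 0, 0],
    [0, 0, 0.5, 0, 0, 0],
    [0, 0, 0.5, 0, 0, 0],
    [0, 0, 0.5, 0, 0, 0],
    [0, 0, 0, 0, 0, 0],
    [0, 0, 0, 0, 0, 0],
    [0, 0, 0, 0, 0, 0],
    [0, 0, 0, 0, 0, 0]
  ]
}}

```text
time: 8.68
eef_pos: [0.6022, -0.0195, 0.1022]
eef_rot: [-3.14, -0.088, -0.0]
ft_force: [-0.1, 0.8, -1.3]
finger_gap: 0.0558
gripper_force: 29.9
```

Request:
{"name": "play_rows", "arguments": {
  "increments": [
    [0, 0, 0.5, 0, 0, 0],
    [0, 0, 0.5, 0, 0, 0],
    [0, 0, 0, 0, 0, 0],
    [0, 0, 0, 0, 0, 0],
    [0, 0, 0, 0, 0, 0],
    [0, 0, 0, 0, 0, 0],
    [0, 0, 0, 0, 0, 0],
    [0, 0, 0, 0, 0, 0],
    [0, 0, 0, 0, 0, 0],
    [0, 0, 0, 0, 0, 0]
  ]
}}

```text
time: 9.52
eef_pos: [0.6025, -0.0193, 0.102]
eef_rot: [-3.14, -0.088, -0.002]
ft_force: [-1.9, 0.6, 7.7]
finger_gap: 0.0562
gripper_force: 29.9
```

Firm contact; release and rise.

Request:
{"name": "play_rows", "arguments": {
  "increments": [
    [0, 0, 0, 0, 0, 0],
    [0, 0, 0, 0, 0, 0],
    [0, 0, 0, 0, 0, 0],
    [0, 0, 0, 0, 0, 0],
    [0, 0, 0, 0, 0, 0],
    [0, 0, 0, 0, 0, 0],
    [0, 0, 0, 0, 0, 0],
    [0, 0, 0, 0, 0, 0],
    [0, 0, 0, 0, 0, 0],
    [0, 0, 0, 0, 0, 0]
  ],
  "grip": 93
}}

```text
time: 10.35
eef_pos: [0.6021, -0.0196, 0.1011]
eef_rot: [3.14, 0.088, -0.0]
ft_force: [-0.3, -0.9, -0.6]
finger_gap: 0.0932
gripper_force: 0.0
```

Request:
{"name": "play_rows", "arguments": {
  "increments": [
    [0, 0, -6, 0, 0, 0],
    [0, 0, -12, 0, 0, 0],
    [0, 0, -15, 0, 0, 0],
    [0, 0, -15, 0, 0, 0],
    [0, 0, -15, 0, 0, 0],
    [0, 0, -15, 0, 0, 0],
    [0, 0, -15, 0, 0, 0],
    [0, 0, -12, 0, 0, 0],
    [0, 0, -5, 0, 0, 0],
    [0, 0, 0, 0, 0, 0]
  ]
}}

```text
time: 11.18
eef_pos: [0.6028, -0.0196, 0.2132]
eef_rot: [-3.14, -0.088, -0.005]
ft_force: [0.8, -0.5, 0.7]
finger_gap: 0.0932
gripper_force: 0.0
```

```bash
python3 -c "
from h import *
go([.4411,.2228,.212],3.4)"
```

```text
t 11.18 pos [ 0.6028 -0.0196  0.2132] turn [ 0.   -0.17 -0.19] shift now-axes [-147.9 -251.     0.7] after-turn axes [-147.1 -251.5    1.2] gap 0.0932025663031874 gf 0.0
```

Request:
{"name": "play_rows", "arguments": {
  "increments": [
    [-10, -17, 0, 0, 0, 0],
    [-17, -29, 0, 0, 0, 0],
    [-17, -29, 0, 0, 0, 0],
    [-17, -29, 0, 0, 0, 0],
    [-17, -29, 0, 0, 0, 0],
    [-17, -29, 0, 0, 0, 0],
    [-17, -29, 0, 0, 0, 0],
    [-17, -29, 0, 0, 0, 0],
    [-12, -21, 0, 0, 0, 0],
    [-6, -10, 0, 0, 0, 0]
  ]
}}

```text
time: 12.02
eef_pos: [0.439, 0.2255, 0.2108]
eef_rot: [-3.14, -0.094, 0.002]
ft_force: [0.5, -0.4, -0.2]
finger_gap: 0.093
gripper_force: 0.0
```

```bash
python3 - <<'E'
from h import *
go([.4411,.2228,.033],3.4)
o=telemetry.get_obs();c=vision.read_camera("wrist");T=np.array(c["T_tool_cam"])
im=c["img"][:,:,::-1].copy()
A=R.from_rotvec(o["eef_rot"]).as_matrix();Rw=A@T[:3,:3];pw=A@T[:3,3]+o["eef_pos"]
def pj(P): return cv2.projectPoints(np.array(P,float).reshape(-1,1,3),cv2.Rodrigues(Rw.T)[0],-Rw.T@pw,c["mtx"],np.array(c["D"]))[0].reshape(-1,2)
a=np.linspace(0,6.28,60)
for x,y,z,r in((.4411,.2228,.08,.029),(.602,-.0188,.166,.028)):
    q=pj(np.c_[x+r*np.cos(a),y+r*np.sin(a),0*a+z]);cv2.polylines(im,[q.astype(int)],True,(0,255,0),1)
t=cv2.resize(vision.read_camera("top")["img"][90:240,150:380,::-1],(560,365))
cv2.imwrite("pics/w2.png",cv2.resize(np.vstack([im,t]),None,fx=.76,fy=.76))
E
```

```text
t 12.02 pos [0.439  0.2255 0.2108] turn [-0.03  0.07  0.05] shift now-axes [  2.1   2.9 177.8] after-turn axes [  1.9   2.8 177.8] gap 0.09299656380724275 gf 0.0
```

View pics/w2.png

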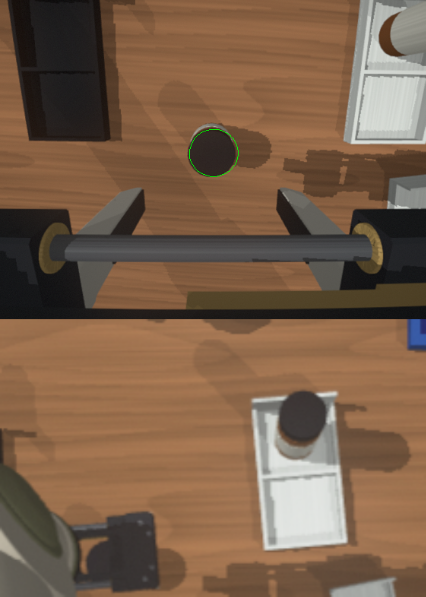

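The jar's lid (213,152) fits the predicted ring, and the bottle stands in the back well (300,430 in the lower half). Descending on the jar.

Request:
{"name": "play_rows", "arguments": {
  "increments": [
    [2, 2, 10, 0, 0, 0],
    [0, 1, 18, 0, 0, 0],
    [0, 0, 20, 0, 0, 0],
    [0, 0, 20, 0, 0, 0],
    [0, 0, 20, 0, 0, 0],
    [0, 0, 20, 0, 0, 0],
    [0, 0, 20, 0, 0, 0],
    [0, 0, 20, 0, 0, 0],
    [0, 0, 18, 0, 0, 0],
    [0, 0, 8, 0, 0, 0]
  ]
}}

```text
time: 12.95
eef_pos: [0.4438, 0.2173, 0.0345]
eef_rot: [3.138, 0.084, -0.003]
ft_force: [-0.6, -0.5, -0.1]
finger_gap: 0.0927
gripper_force: 0.0
```

```bash
python3 -c "
from h import *
go([.4411,.2228,.033],3.4)"
```

```text
t 12.95 pos [0.4438 0.2173 0.0345] turn [ 0.13  0.12 -0.35] shift now-axes [-2.4 -5.7  1.4] after-turn axes [-2.3 -5.7  1.5] gap 0.09270300164904553 gf 0.0
```

Request:
{"name": "play_rows", "arguments": {
  "increments": [
    [-1, -2, 1, 0, 0, 0],
    [-1, -2, 0, 0, 0, 0],
    [0, -1, 0, 0, 0, 0],
    [0, 0, 0, 0, 0, 0],
    [0, 0, 0, 0, 0, 0],
    [0, 0, 0, 0, 0, 0],
    [0, 0, 0, 0, 0, 0],
    [0, 0, 0, 0, 0, 0],
    [0, 0, 0, 0, 0, 0],
    [0, 0, 0, 0, 0, 0]
  ]
}}

```text
time: 13.78
eef_pos: [0.4412, 0.2248, 0.0362]
eef_rot: [-3.14, -0.088, -0.0]
ft_force: [0.1, 0.8, 0.4]
finger_gap: 0.0928
gripper_force: 0.0
```

Request:
{"name": "play_rows", "arguments": {
  "increments": [
    [0, 0, 0, 0, 0, 0],
    [0, 0, 0, 0, 0, 0],
    [0, 0, 0, 0, 0, 0],
    [0, 0, 0, 0, 0, 0],
    [0, 0, 0, 0, 0, 0],
    [0, 0, 0, 0, 0, 0],
    [0, 0, 0, 0, 0, 0],
    [0, 0, 0, 0, 0, 0],
    [0, 0, 0, 0, 0, 0],
    [0, 0, 0, 0, 0, 0]
  ],
  "grip": 40
}}

```text
time: 14.62
eef_pos: [0.4411, 0.2248, 0.0361]
eef_rot: [3.14, 0.088, -0.0]
ft_force: [0.4, -0.0, 0.5]
finger_gap: 0.0575
gripper_force: 30.0
```

Request:
{"name": "play_rows", "arguments": {
  "increments": [
    [0, 0, -5, 0, 0, 0],
    [0, 0, -8, 0, 0, 0],
    [0, 0, -9, 0, 0, 0],
    [0, 0, -9, 0, 0, 0],
    [0, 0, -9, 0, 0, 0],
    [0, 0, -9, 0, 0, 0],
    [0, 0, -7, 0, 0, 0],
    [0, 0, -4, 0, 0, 0],
    [0, 0, 0, 0, 0, 0],
    [0, 0, 0, 0, 0, 0]
  ]
}}

```text
time: 15.45
eef_pos: [0.4412, 0.2248, 0.0963]
eef_rot: [-3.14, -0.088, -0.001]
ft_force: [0.3, -0.0, -1.9]
finger_gap: 0.0573
gripper_force: 30.0
```

```bash
python3 -c "
from h import *
go([.5062,-.0245,.093],3.4)"
```

```text
t 15.45 pos [0.4412 0.2248 0.0963] turn [-0.01 -0.02 -0.18] shift now-axes [ 50.9 252.6   3.2] after-turn axes [ 50.1 252.8   3.3] gap 0.05733423633542911 gf 29.99974063684931
```

Request:
{"name": "play_rows", "arguments": {
  "increments": [
    [1, 5, 0, 0, 0, 0],
    [2, 10, 0, 0, 0, 0],
    [3, 15, 0, 0, 0, 0],
    [4, 18, 0, 0, 0, 0],
    [4, 18, 0, 0, 0, 0],
    [4, 18, 0, 0, 0, 0],
    [4, 18, 0, 0, 0, 0],
    [4, 18, 0, 0, 0, 0],
    [4, 18, 0, 0, 0, 0],
    [4, 18, 0, 0, 0, 0]
  ]
}}

```text
time: 16.28
eef_pos: [0.4836, 0.0688, 0.0956]
eef_rot: [3.14, 0.087, -0.002]
ft_force: [0.6, 0.7, -1.7]
finger_gap: 0.0577
gripper_force: 30.0
```

Request:
{"name": "play_rows", "arguments": {
  "increments": [
    [4, 18, 0, 0, 0, 0],
    [4, 18, 0, 0, 0, 0],
    [3, 18, 0, 0, 0, 0],
    [3, 18, 0, 0, 0, 0],
    [2, 14, 0, 0, 0, 0],
    [1, 8, 0, 0, 0, 0],
    [0, 2, 0, 0, 0, 0],
    [0, 0, 0, 0, 0, 0],
    [0, 0, 0, 0, 0, 0],
    [0, 0, 0, 0, 0, 0]
  ]
}}

```text
time: 17.12
eef_pos: [0.506, -0.023, 0.096]
eef_rot: [-3.14, -0.09, 0.0]
ft_force: [1.0, -0.7, -1.5]
finger_gap: 0.0578
gripper_force: 30.0
```

```bash
python3 - <<'E'
from h import *
go([.5062,-.0245,.042],3.4)
im=vision.read_camera("scene")["img"][:,:,::-1][110:290,180:340]
cv2.imwrite("pics/p2.png",cv2.resize(im,None,fx=3,fy=3,interpolation=cv2.INTER_CUBIC))
E
```

```text
t 17.12 pos [ 0.506 -0.023  0.096] turn [-0.02  0.01 -0.1 ] shift now-axes [ 0.1  1.5 54. ] after-turn axes [ 0.1  1.5 54. ] gap 0.05779248778911479 gf 29.999660616740584
```

View pics/p2.png

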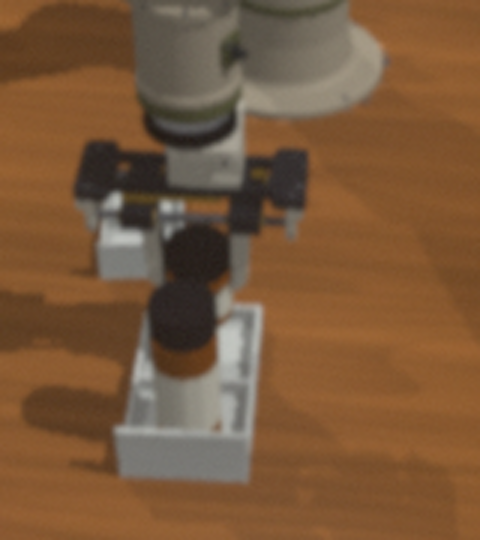

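Bottle upright in the back well (185,370), jar held behind it over the front well (200,260). Lowering the jar.

Request:
{"name": "play_rows", "arguments": {
  "increments": [
    [0, 1, 4, 0, 0, 0],
    [0, 0, 8, 0, 0, 0],
    [0, 0, 9, 0, 0, 0],
    [0, 0, 9, 0, 0, 0],
    [0, 0, 8, 0, 0, 0],
    [0, 0, 6, 0, 0, 0],
    [0, 0, 4, 0, 0, 0],
    [0, 0, 2, 0, 0, 0],
    [0, 0, 1, 0, 0, 0],
    [0, 0, 0, 0, 0, 0]
  ]
}}

```text
time: 18.0
eef_pos: [0.5063, -0.0249, 0.045]
eef_rot: [3.14, 0.088, -0.0]
ft_force: [0.8, 0.2, -0.7]
finger_gap: 0.0574
gripper_force: 30.0
```

Request:
{"name": "play_rows", "arguments": {
  "increments": [
    [0, 0, 0.5, 0, 0, 0],
    [0, 0, 0.5, 0, 0, 0],
    [0, 0, 0.5, 0, 0, 0],
    [0, 0, 0.5, 0, 0, 0],
    [0, 0, 0.5, 0, 0, 0],
    [0, 0, 0.5, 0, 0, 0],
    [0, 0, 0, 0, 0, 0],
    [0, 0, 0, 0, 0, 0],
    [0, 0, 0, 0, 0, 0],
    [0, 0, 0, 0, 0, 0]
  ]
}}

```text
time: 18.83
eef_pos: [0.5062, -0.0249, 0.0421]
eef_rot: [-3.14, -0.088, 0.0]
ft_force: [-0.8, -0.5, -1.3]
finger_gap: 0.0577
gripper_force: 30.0
```

Request:
{"name": "play_rows", "arguments": {
  "increments": [
    [0, 0, 0.5, 0, 0, 0],
    [0, 0, 0.5, 0, 0, 0],
    [0, 0, 0, 0, 0, 0],
    [0, 0, 0, 0, 0, 0],
    [0, 0, 0, 0, 0, 0],
    [0, 0, 0, 0, 0, 0],
    [0, 0, 0, 0, 0, 0],
    [0, 0, 0, 0, 0, 0],
    [0, 0, 0, 0, 0, 0],
    [0, 0, 0, 0, 0, 0]
  ]
}}

```text
time: 19.67
eef_pos: [0.5063, -0.0249, 0.042]
eef_rot: [3.14, 0.088, 0.001]
ft_force: [-1.9, 0.7, 14.5]
finger_gap: 0.0578
gripper_force: 30.0
```

Request:
{"name": "play_rows", "arguments": {
  "increments": [
    [0, 0, 0, 0, 0, 0],
    [0, 0, 0, 0, 0, 0],
    [0, 0, 0, 0, 0, 0],
    [0, 0, 0, 0, 0, 0],
    [0, 0, 0, 0, 0, 0],
    [0, 0, 0, 0, 0, 0],
    [0, 0, 0, 0, 0, 0],
    [0, 0, 0, 0, 0, 0],
    [0, 0, 0, 0, 0, 0],
    [0, 0, 0, 0, 0, 0]
  ],
  "grip": 93
}}

```text
time: 20.5
eef_pos: [0.5063, -0.0249, 0.0411]
eef_rot: [-3.14, -0.088, 0.0]
ft_force: [-0.7, -0.0, -0.4]
finger_gap: 0.0932
gripper_force: 0.0
```

Request:
{"name": "play_rows", "arguments": {
  "increments": [
    [0, 0, -6, 0, 0, 0],
    [0, 0, -14, 0, 0, 0],
    [0, 0, -20, 0, 0, 0],
    [0, 0, -20, 0, 0, 0],
    [0, 0, -20, 0, 0, 0],
    [0, 0, -20, 0, 0, 0],
    [0, 0, -20, 0, 0, 0],
    [0, 0, -20, 0, 0, 0],
    [0, 0, -15, 0, 0, 0],
    [0, 0, -6, 0, 0, 0]
  ]
}}

```text
time: 21.33
eef_pos: [0.5069, -0.025, 0.2046]
eef_rot: [3.14, 0.088, 0.005]
ft_force: [-0.3, 0.4, 0.5]
finger_gap: 0.093
gripper_force: 0.0
```

Request:
{"name": "play_rows", "arguments": {
  "increments": [
    [0, -10, 0, 0, 0, 0],
    [0, -25, 0, 0, 0, 0],
    [0, -30, 0, 0, 0, 0],
    [0, -30, 0, 0, 0, 0],
    [0, -30, 0, 0, 0, 0],
    [0, -30, 0, 0, 0, 0],
    [0, -30, 0, 0, 0, 0],
    [0, -25, 0, 0, 0, 0],
    [0, -10, 0, 0, 0, 0],
    [0, 0, 0, 0, 0, 0]
  ]
}}

```text
time: 22.17
eef_pos: [0.4928, 0.1977, 0.2011]
eef_rot: [-3.14, -0.095, 0.002]
ft_force: [0.8, -0.0, -0.5]
finger_gap: 0.0925
gripper_force: 0.0
```

```bash
python3 - <<'E'
from h import *
o=telemetry.get_obs();print(o["time"],o["eef_pos"])
c=vision.read_camera("top");im=c["img"][:,:,::-1].copy();a=np.linspace(0,6.28,60)
for x,y,z,r in((.5072,-.0245,.086,.029),(.602,-.0188,.166,.028),(.538,-.301,.112,.034)):
    q=proj(c,np.c_[x+r*np.cos(a),y+r*np.sin(a),0*a+z]);cv2.polylines(im,[q.round().astype(int)],True,(0,255,0),1)
cv2.imwrite("pics/f.png",cv2.resize(im[100:250,250:470],None,fx=3.5,fy=3.5,interpolation=cv2.INTER_CUBIC))
E
```

```text
22.1667 [0.49284203 0.19768734 0.20112318]
```

View pics/f.png

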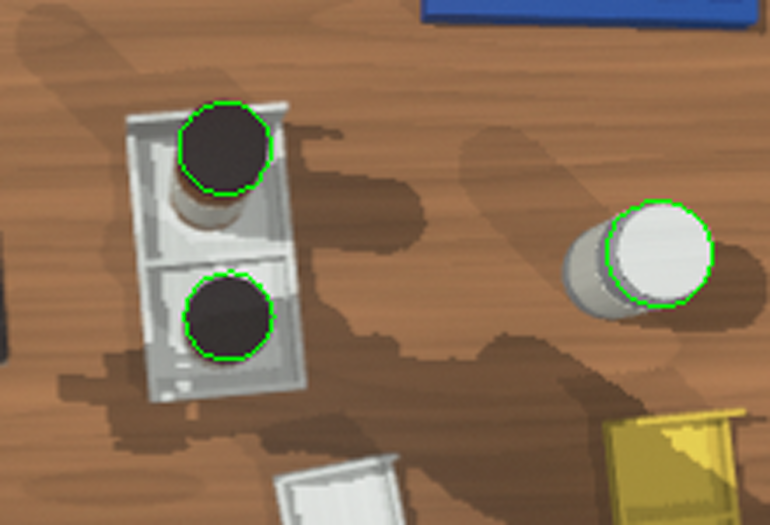

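Both lids, at (226,148) and (228,317), fill the rings predicted for the well centres, and the tin hasn't moved. Handing in.

```bash
python3 -c "
from cell import arm
print(arm.hand_in())"
```

```text
the job is handed in; nothing more can be done
None
```

I stood the bottle in the back well, then the jar in the front well, both released and upright, left the tin where it stood, and handed the job in at about 22 s; no verdict came back.

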